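Pack a trocar kit into the carrier and leave the wrong-size parts

ROBOT

A 6-joint arm with a two-finger parallel gripper is mounted at the origin on the work surface. World frame = base frame: x ahead of the robot, y to its left, z up, the work surface at z = 0. Lengths are in mm, angles in rad, forces in N, time in s.
With the tool pointing down it reaches from about 350 to 775 mm from the base axis. Payload 7.3 kg.
Tool frame: the origin (TCP) lies midway between the tips of the shut fingers; the grasp point (between the pads) lies 19 mm behind it; z points along the fingers, y is the line along which they close (so a half turn about z gives the same grasp; the last joint's range is limited). The gripper opens to 92 mm and grips with 3 to 60 N. Pads are 19 mm wide; open, the fingers measure 130 mm over their backs; the gripper's body (75 mm by 190 mm) begins 47 mm behind the grasp point.
Start: joints at [-1.32, 0.342, 1.524, -0, 1.275, -0.146], TCP at [202.92, -484.219, 226.741] pointing down, gripper open.
Joint ranges: [-2.53, 2.53], [-0.77, 2.02], [0.04, 2.7], [-1, 4.14], [0.28, 2.66], [-3.11, 3.11]. Speed limits (rad/s): [2.57, 2.57, 3.14, 3.14, 3.14, 3.14].

INTERFACE

Orientations are given as [roll, pitch, yaw] about the fixed x, y, z axes, in that order (R = Rz(yaw) Ry(pitch) Rx(roll)).
In Python, from plant import monitor, optics, workorder gives the robot as it stands. The module is installed in compiled form; this text tells all that it offers.
- The arm moves only by the tool servo_tool, never from a script. Its arguments are lists of equal length, an entry for each row: "linear": the shift along the tool's x, y, z as a fraction of full scale, a list of three; "spin": the turn about the tool's z as a fraction of full scale. In form: {"linear": [[dx, dy, dz], ...], "spin": [spin, ...]}. A call has exactly 8 rows; each row shifts and turns the commanded pose from where the row before left it, along the tool's axes as they then stand; what a row does not reach is not made up. Full scale, the value 1, is 200 mm for a shift and 90 degrees for a turn. A row lasts 1/8 s, in which the tool goes at most 62.5 mm and 10.7 degrees, less where a joint would pass 70% of its speed; a pose out of reach is approached as far as the arm can. A call with a number of a shift or a turn outside -1 to 1 is refused whole. A call with a gripper value outside its range is refused whole. "hand" is the opening, from -1 (shut) to 1 (fully open), set as the call begins (left out, the last holds). The fingers move at their own pace and stop on an object; the grip force is fixed at half the most. Time passes only in rows, so rows that do not move let the fingers close, or fill a call up. It gives the time, the measured TCP pose, the force, the opening and the grip force at its end, in the units of the state.
- monitor.get_obs(): the state, without advancing time (a new reading comes with each control period).
- optics.capture(name): name is "scene" or "top"; returns a dict with "frame" (384x512x3 uint8, blue, green, red), "K" (3x3 intrinsics, pixels), "world_to_cam" (4x4, takes a point from world to camera coordinates). Camera axes: x right, y down, z forward; pixel columns grow to the right and rows downward; lengths in mm; the calibration is good to about 2 mm. A picture is of the moment at which its call begins. There is no depth.
- workorder.close_job(): hands the job in; it is judged then, once.
The state is a dict: "time": time; "joint_positions": joint angles; "dq": joint speeds; "tau": joint torques, N m; "tool_pos": TCP position; "tcp_rot": TCP orientation; "contact_force": force on the tool from outside, world axes, zero at the start; "moment": the same for the moment, N m; "grip_width": finger opening in mm; "finger_force": force on a finger pad.
Only numpy, scipy, OpenCV 4.12 (cv2) and the standard library are available. Lean on these libraries where they do the work, as an engineer would, in place of code of your own. Each camera call takes 0.05 s, during which the arm holds its last target. There are 200 camera calls.

TASK

Pack one wide trocar kit into the steel carrier: put the wide-tubed cannula, the obturator, the reducer cap (the one with the raised nozzle and hole) and the anchor cone each into the nest whose recess has its shape, seated right down and the same way up as it lies now. Leave the narrow-tubed cannula and the blank domed cap where they are on the bench.

Things in the scene. Friction and masses are not known exactly. Their poses are not given: they have to be found in the camera images.
- cannula_wide: Wide cannula, lying: head 42 (x) x 38 (y) x 36 mm high, white behind, violet in front; violet tube 14 mm thick, 80 mm long, out of its front (+x), axis 18 mm up, clear of the bench; small stopcock 11 mm above the head's top at x = 13 mm. Origin: underside, below the head's middle; z up. The head holds the balance point: grip it across y. 60 g.
- cannula_narrow: Look-alike that stays: narrow cannula of the same build and colours, head 32 (x) x 28 (y) x 28 mm high, tube only 8 mm thick, 80 mm long, along +x. Origin: underside, below the head's middle.
- obturator: Obturator, lying: rounded handle 36 (x) x 34 (y) x 32 mm high, white with a violet collar in front, no stopcock; violet rod 10 mm thick, 112 mm long, pointed, out of its front (+x), axis 16 mm up, clear of the bench. Origin: underside, below the handle's middle; z up. The handle holds the balance point: grip it across y. 60 g.
- reducer_cap: Reducer cap, white, standing: round skirt 38 mm across, 16 mm high, on it a nozzle 22 mm across, 10 mm high (26 mm in all) with a dark 13 mm hole. Origin: centre of the underside; z up. 25 g. Grip the nozzle.
- blank_cap: Look-alike that stays: blank cap, white, the same skirt 38 mm across, 16 mm high, closed by a shallow dome (21.5 mm in all); no nozzle, no hole. Origin: centre of the underside.
- anchor_cone: Anchor cone, violet, standing: oblong flange 52 (x) x 36 (y) x 8 mm with a dark dot near each end, on it a cone, then a round neck 20 mm across from 28 to 46 mm up, dark hole on top. Origin: centre of the underside; z up. Same after a half turn. 40 g. Grip the neck.
- nest_cannula: Cannula nest: fixed white block 170 (x) x 72 (y) x 20 mm, one of four side by side in the steel carrier (76 mm pitch, any order). Origin: centre of its underside, 4 mm above the table. Well 52 x 48 mm for the head about x = -40 mm, floor 4 mm above the origin; from it a channel 24 mm wide runs to x = 66 mm for the tube. Seated: cannula origin at x -40, y 0, z 4 mm, tube to +x; 5 mm play.
- nest_obturator: Obturator nest: fixed white block 170 (x) x 72 (y) x 20 mm, one of four side by side in the steel carrier (76 mm pitch, any order). Origin: centre of its underside, 4 mm above the table. Well 46 x 44 mm for the handle about x = -56 mm, floor 4 mm above the origin; from it a channel 20 mm wide runs to x = 79 mm for the rod. Seated: obturator origin at x -56, y 0, z 4 mm, rod to +x; 5 mm play.
- nest_cap: Reducer cap nest: fixed white block 170 (x) x 72 (y) x 20 mm, one of four side by side in the steel carrier (76 mm pitch, any order). Origin: centre of its underside, 4 mm above the table. One round well 48 mm across at the centre, floor 13 mm above the origin (7 mm deep). Seated: cap origin at x 0, y 0, z 13 mm; 5 mm play.
- nest_cone: Anchor cone nest: fixed white block 170 (x) x 72 (y) x 20 mm, one of four side by side in the steel carrier (76 mm pitch, any order). Origin: centre of its underside, 4 mm above the table. One oblong well 62 (x) x 46 mm (y) at the centre, floor 8 mm above the origin (12 mm deep). Seated: cone origin at x 0, y 0, z 8 mm, long side along x, either way round; 5 mm play.
Mind the look-alikes: they are no part of the job. Leave any pink look-alike of the cannula_wide alone. Leave any yellow look-alike of the nest_cap alone.

How it is judged (in metres and radians):
At the end, for the whole second after the job is handed in: The four kit parts rest in their own nests within 8 mm of the seated place, at most 3 mm off the recess floor, upright (0.1 rad) and, the cap excepted, in line with the nest (0.15 rad, cone 0.25); narrow cannula and blank cap within 30 mm of their starts and upright (0.15 rad) (x of cannula_wide in the frame of nest_cannula between -0.048 and -0.032 m and y of cannula_wide in the frame of nest_cannula between -0.008 and 0.008 m and z of cannula_wide in the frame of nest_cannula below 0.007 m and angle between each of cannula_wide, obturator, reducer_cap, anchor_cone's own z axis and vertical below 0.1 rad and angle between the x axis of cannula_wide and the x axis of nest_cannula, either way round below 0.15 rad and linear speed of each of cannula_wide, obturator, reducer_cap, anchor_cone below 0.02 m/s and angular speed of each of cannula_wide, obturator, reducer_cap, anchor_cone below 0.2 rad/s and x of obturator in the frame of nest_obturator between -0.064 and -0.048 m and y of obturator in the frame of nest_obturator between -0.008 and 0.008 m and z of obturator in the frame of nest_obturator below 0.007 m and angle between the x axis of obturator and the x axis of nest_obturator, either way round below 0.15 rad and x of reducer_cap in the frame of nest_cap between -0.008 and 0.008 m and y of reducer_cap in the frame of nest_cap between -0.008 and 0.008 m and z of reducer_cap in the frame of nest_cap below 0.016 m and x of anchor_cone in the frame of nest_cone between -0.008 and 0.008 m and y of anchor_cone in the frame of nest_cone between -0.008 and 0.008 m and z of anchor_cone in the frame of nest_cone below 0.011 m and angle between the x axis of anchor_cone and the x axis of nest_cone, either way round below 0.25 rad and distance of each of cannula_narrow, blank_cap from where it was at the start of the episode below 0.03 m and angle between each of cannula_narrow, blank_cap's own z axis and vertical below 0.15 rad); the robot touches nothing.
It fails at once if the cannula narrow was moved more than 30 mm (distance of cannula_narrow from where it was at the start of the episode above 0.03 m).
It fails at once if the blank cap was moved more than 30 mm (distance of blank_cap from where it was at the start of the episode above 0.03 m).
It also fails if it takes over 99 s, if anything falls off the work surface, if the arm or the gripper's body presses on something with over 40 N, if the wrist force passes 120 N, or if a joint passes its speed limit or range.

## Working session

There is one attempt and no reset: what is moved stays moved. The work goes in short steps, Python scripts to look and compute and a tool call to move; the robot and the scene stay as the last step left them, time stands still between calls to the robot, and variables do not carry over. Pictures are saved under pics/ and viewed, at most 17 in all, crops included, and the job is handed in when it is done.

Besides the shell and the picture viewer there is one more tool, called after "Emit:" as name([rows], argument=value, ...), one row to a line, values as JSON. servo_tool: Moves the arm, as the interface text tells. Shift numbers are shares of 200 mm and turn numbers shares of 90 degrees, none past 1 either way. Its arguments: {"type":"object","properties":{"linear":{"type":"array","items":{"type":"array","items":{"type":"number","minimum":-1,"maximum":1}}},"spin":{"type":"array","items":{"type":"number","minimum":-1,"maximum":1}},"hand":{"type":"number"}},"required":["linear","spin"]}

```bash
mkdir -p pics
python3 - <<'E'
from plant import monitor, optics
import cv2,numpy as np
o=monitor.get_obs()
print({k:np.round(v,3).tolist() for k,v in o.items()})
for n in("scene","top"):
    c=optics.capture(n);cv2.imwrite(f"pics/{n}0.png",c["frame"])
    cv2.imwrite(f"pics/{n}0b.png",cv2.resize(c["frame"],(800,600),interpolation=cv2.INTER_CUBIC))
    np.savez(f"{n}.npz",K=c["K"],T=c["world_to_cam"]);print(c["K"],np.round(c["world_to_cam"],3))
E
```

```text
{'time': 0.0, 'joint_positions': [-1.32, 0.343, 1.525, -0.0, 1.275, -0.146], 'dq': [-0.001, -0.001, 0.001, -0.0, 0.0, -0.0], 'tau': [-0.001, -43.125, -24.422, 0.072, 0.056, -0.0], 'tool_pos': [202.817, -483.79, 226.07], 'tcp_rot': [-3.14, -0.0, 0.397], 'contact_force': [0.486, 0.78, 0.43], 'moment': [0.016, 0.001, 0.033], 'finger_force': 0.0, 'grip_width': 91.791}
[[350.39368425   0.         257.51391288]
 [  0.         350.39368425 192.05791573]
 [  0.           0.           1.        ]] [[ 2.840000e-01  9.590000e-01 -1.600000e-02 -1.242530e+02]
 [ 7.430000e-01 -2.300000e-01 -6.290000e-01 -3.062140e+02]
 [-6.070000e-01  1.660000e-01 -7.770000e-01  1.205474e+03]
 [ 0.000000e+00  0.000000e+00  0.000000e+00  1.000000e+00]]
[[351.34610588   0.         263.22983852]
 [  0.         351.34610588 195.20588485]
 [  0.           0.           1.        ]] [[-5.000000e-03 -1.000000e+00  2.300000e-02 -8.891000e+00]
 [-9.840000e-01  1.000000e-03 -1.790000e-01  4.466740e+02]
 [ 1.790000e-01 -2.400000e-02 -9.840000e-01  1.080579e+03]
 [ 0.000000e+00  0.000000e+00  0.000000e+00  1.000000e+00]]
```

View pics/top0b.png

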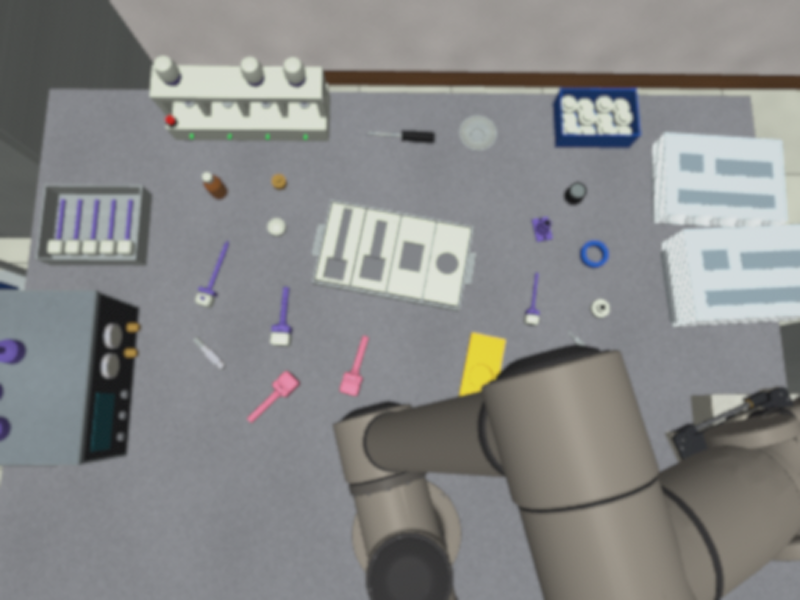

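View pics/scene0b.png

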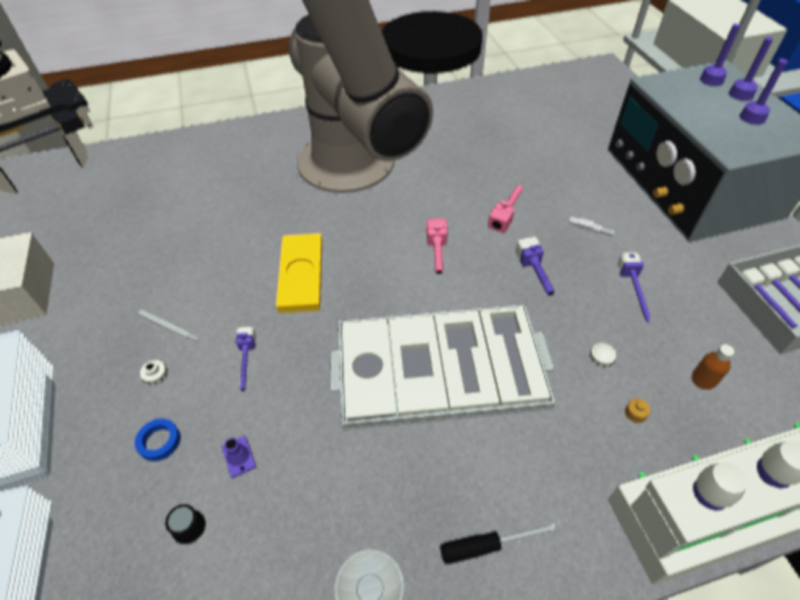

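```bash
cat > h.py <<'E'
import numpy as np,cv2
C={n:(lambda d:(d["K"],d["T"]))(np.load(f"{n}.npz")) for n in("scene","top")}
def ray(n,u,v,z):
    K,T=C[n];R,t=T[:3,:3],T[:3,3];o=-R.T@t;d=R.T@np.linalg.solve(K,[u,v,1]);return (o+d*(z-o[2])/d[2])[:2]
def proj(n,P):
    K,T=C[n];p=np.atleast_2d(P)@T[:3,:3].T+T[:3,3];p=p@K.T;return p[:,:2]/p[:,2:]
def crop(im,x,y,w,h,s):
    c=cv2.resize(im[y:y+h,x:x+w],None,fx=s,fy=s,interpolation=cv2.INTER_CUBIC)
    for i in range(0,w,10): cv2.line(c,(i*s,0),(i*s,6 if i%50 else 14),(0,0,255)); cv2.putText(c,str(x+i),(i*s,24),0,.33,(0,0,255))
    for j in range(0,h,10): cv2.line(c,(0,j*s),(6,j*s),(0,0,255)); cv2.putText(c,str(y+j),(8,j*s+4),0,.33,(0,0,255))
    return c
E
python3 - <<'E'
from h import *
t=cv2.imread("pics/top0.png");s=cv2.imread("pics/scene0.png")
a=crop(t,120,140,70,85,5);b=crop(t,330,130,70,85,5)
cv2.imwrite("pics/c1.png",np.hstack([a,b]))
cv2.imwrite("pics/c2.png",crop(t,195,125,115,75,6))
a=crop(s,325,145,95,95,4);b=crop(s,80,200,95,110,4)
cv2.imwrite("pics/c3.png",np.hstack([np.pad(a,((0,60),(0,0),(0,0))),b]))
E
```

```text
(no output)
```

View pics/c1.png

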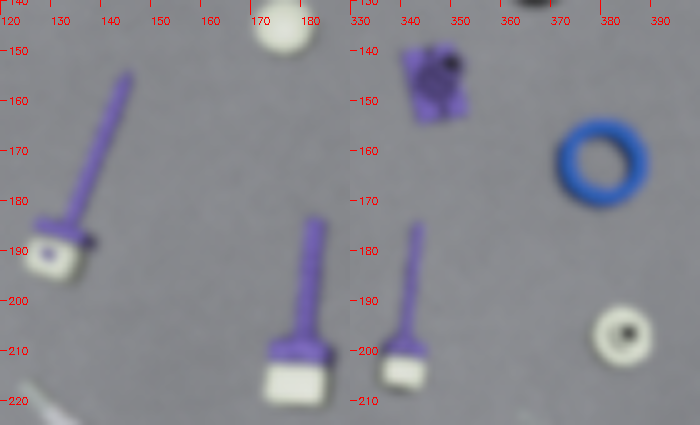

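View pics/c2.png

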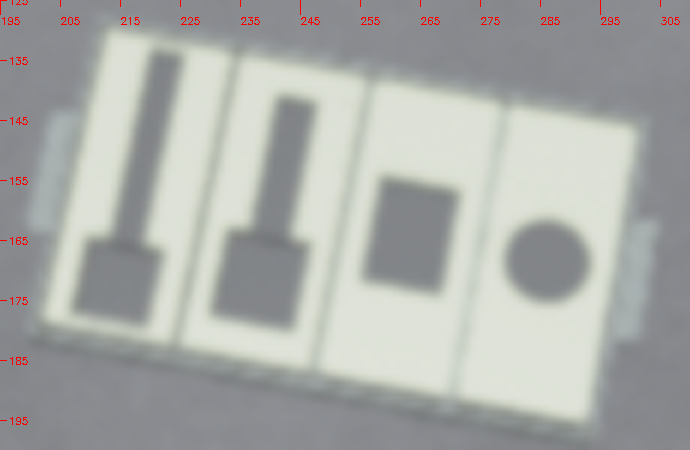

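View pics/c3.png

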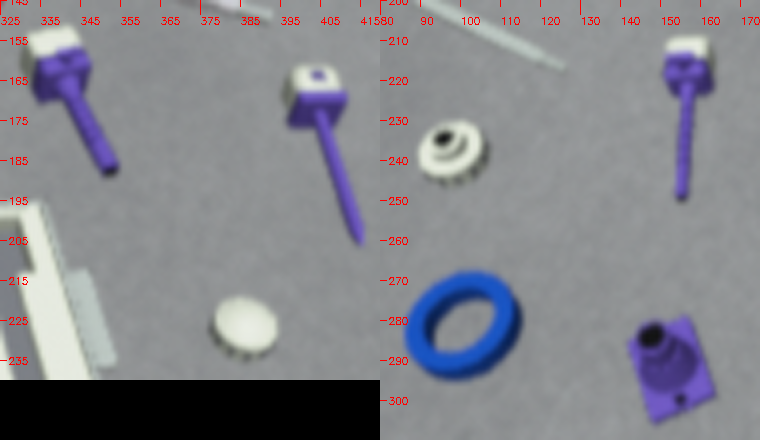

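```bash
cat > fit.py <<'E'
from h import *
from scipy.optimize import minimize
S=6
def box(x0,x1,y,z0,z1): return np.array([[x,s*y,z] for x in(x0,x1) for s in(-1,1) for z in(z0,z1)],float)
def cylz(r,z0,z1): a=np.linspace(0,2*np.pi,24,0); return np.array([[r*np.cos(t),r*np.sin(t),z] for t in a for z in(z0,z1)])
def cylx(r,x0,x1,z,r1=None): a=np.linspace(0,2*np.pi,16,0); return np.array([[x,q*np.cos(t),z+q*np.sin(t)] for t in a for x,q in((x0,r),(x1,r if r1 is None else r1))])
M={"can":[box(-21,21,19,0,36),cylx(7,21,101,18)],
"obt":[box(-18,18,17,0,32),cylx(5,18,122,16),cylx(5,120,130,16,1)],
"nar":[box(-16,16,14,0,28),cylx(4,16,96,14)],
"cap":[cylz(19,0,16),cylz(11,16,26)],"blank":[cylz(19,0,16),cylz(8,16,21.5)],
"cone":[box(-26,26,18,0,8),np.vstack([cylz(15,8,9),cylz(10,28,29)]),cylz(10,28,46)]}
def pose(P,p):
    c,s=np.cos(p[2]),np.sin(p[2]);z=p[3] if len(p)>3 else 0
    return np.c_[c*P[:,0]-s*P[:,1]+p[0],s*P[:,0]+c*P[:,1]+p[1],P[:,2]+z]
def mask(im):
    im=im.astype(int);bg=np.median(im.reshape(-1,3),0)
    return (np.abs((im-bg)).max(2)>28).astype(np.uint8)
def fit(name,p0,ims,z=0,fixyaw=False):
    W={}
    for n,im in ims.items():
        uv=proj(n,[[p0[0]+a,p0[1]+b,0] for a in(-45,45) for b in(-45,45)]+list(np.vstack([pose(m,p0) for m in M[name]])))
        x0,y0=(uv.min(0)-6).astype(int);x1,y1=(uv.max(0)+6).astype(int)
        big=cv2.resize(im[y0:y1,x0:x1],None,fx=S,fy=S,interpolation=cv2.INTER_CUBIC)
        hull=np.zeros(big.shape[:2],np.uint8)
        m=mask(big)
        nl,lab=cv2.connectedComponents(m)
        c=((proj(n,pose(np.array([[0,0,12.]]),p0))[0]+.5-[x0,y0])*S).astype(int)
        l=np.bincount(lab[c[1]-12:c[1]+12,c[0]-12:c[0]+12].ravel(),minlength=nl);l[0]=0
        m=(lab==l.argmax());W[n]=(m,x0,y0)
    def iou(p):
        r=[]
        q=np.r_[p,p0[2]] if fixyaw else p
        for n,(m,x0,y0) in W.items():
            R=np.zeros(m.shape,np.uint8)
            for P in M[name]:
                h=cv2.convexHull((((proj(n,pose(P,q))+.5-[x0,y0])*S)*16).astype(np.int32))
                cv2.fillConvexPoly(R,h,1,shift=4)
            r.append((R&m).sum()/(R|m).sum())
        return np.array(r)
    x=np.array(p0[:2] if fixyaw else p0,float);
    sim=np.vstack([x]+[x+d for d in np.diag([8,8,.15][:len(x)])])
    f=minimize(lambda p:-iou(p).sum(),x,method="Nelder-Mead",options=dict(initial_simplex=sim,xatol=.02,fatol=1e-5))
    return f.x,iou(f.x)
E
python3 - <<'E'
from fit import *
ims={n:cv2.imread(f"pics/{n}0.png") for n in C}
def g(u,v,z):return ray("top",u,v,z)
G={"can":(179,213,182,184,18),"obt":(131,189,145,155,16),"nar":(340,201,343.5,175,14),"cap":(384.5,197,384.5,190,8),"blank":(176.5,145,176.5,140,8),"cone":(347,147,345,140,20)}
for k,(u,v,a,b,z) in G.items():
    p=g(u,v,z);q=g(a,b,z);p0=[*p,np.arctan2(*(q-p)[::-1])]
    fy=k in("cap","blank")
    print(k,np.round(p0,2),*[np.round(np.r_[fit(k,p0,i,fixyaw=fy)],3) for i in(ims,{"top":ims["top"]},{"scene":ims["scene"]})])
c=np.array([g(213,129.7,24),g(301.7,145.3,24),g(201.7,178.7,24),g(293.7,195.3,24)])
print(c,np.linalg.norm(c[0]-c[1]),np.linalg.norm(c[0]-c[2]),c.mean(0))
e=(c[1]-c[0]+c[3]-c[2]);f=(c[0]-c[2]+c[1]-c[3]);yaw=[np.arctan2(f[1],f[0]),np.arctan2(e[0],-e[1])]
print(yaw)
y=np.mean(yaw);m=c.mean(0);Y=np.array([-np.sin(y),np.cos(y)])
for k,n in zip((1.5,.5,-.5,-1.5),("obt","can","cone","cap")):print(n,m+Y*76*k)
E
```

```text
can [ 3.9287e+02  2.5990e+02 -6.0000e-02] [ 3.88057e+02  2.57188e+02 -7.40000e-02  8.69000e-01  7.64000e-01] [ 3.91435e+02  2.57221e+02 -7.00000e-02  7.82000e-01] [ 3.87433e+02  2.57091e+02 -8.20000e-02  8.75000e-01]
obt [ 4.7180e+02  4.1813e+02 -3.3000e-01] [ 4.68030e+02  4.14168e+02 -3.15000e-01  8.25000e-01  2.22000e-01] [ 4.69367e+02  4.27469e+02 -4.22000e-01  2.24000e-01] [ 4.67866e+02  4.13591e+02 -3.06000e-01  8.30000e-01]
nar [ 4.3205e+02 -2.6211e+02 -1.8000e-01] [ 4.26397e+02 -2.63547e+02 -1.52000e-01  8.48000e-01  2.39000e-01] [ 4.31161e+02 -2.62197e+02 -1.96000e-01  2.40000e-01] [ 4.26298e+02 -2.63825e+02 -1.50000e-01  8.48000e-01]
cap [ 4.4631e+02 -4.1223e+02 -7.0000e-02] [ 445.9   -410.328    0.503    0.743] [ 447.673 -411.214    0.774] [ 435.591 -414.772    0.577]
blank [6.2379e+02 2.7911e+02 4.0000e-02] [623.148 278.804   0.647   0.815] [626.906 281.288   0.839] [615.238 283.016   0.731]
cone [ 6.1451e+02 -2.9233e+02  2.2000e-01] [ 6.21249e+02 -2.96550e+02  1.72000e-01  9.71000e-01  8.32000e-01] [ 6.21831e+02 -2.93973e+02  2.80000e-02  8.58000e-01] [ 6.20835e+02 -2.96785e+02  1.70000e-01  9.74000e-01]
[[ 672.16207559  156.26973977]
 [ 618.66964399 -139.58399733]
 [ 504.32841611  189.43022106]
 [ 449.28333989 -109.39767493]] 300.6507508667376 171.0782124474721 [561.1108689   24.17957214]
[np.float64(-0.18568613780763837), np.float64(-0.18052661809290646)]
obt [581.86854694 136.27381286]
can [568.03009491  61.54431905]
cone [554.19164288 -13.18517476]
cap [540.35319086 -87.91466858]
```

```bash
python3 - <<'E'
s=open('fit.py').read()
a=s.index("    im=im.astype(int);bg");b=s.index("def fit")
s=s[:a]+'''    im=im.astype(int);bg=np.median(im.reshape(-1,3),0);d=im-bg
    m=((d[...,0]-d[...,1]>18)|(d.min(2)>22)|(d[...,1]-d[...,0]>10)).astype(np.uint8)
    return cv2.morphologyEx(m,cv2.MORPH_CLOSE,np.ones((13,13),np.uint8))
'''+s[b:]
s=s.replace("    def iou(p):","    fit.W=W\n    def iou(p):")
open('fit.py','w').write(s)
E
cat > run.py <<'E'
from fit import *
ims={n:cv2.imread(f"pics/{n}0.png") for n in C}
G={"can":(388,257,-.074),"obt":(468,416,-.31),"nar":(428,-263,-.16),"cap":(446,-411,0),"blank":(624,280,0),"cone":(621,-296,.17)}
row=[]
for k,p0 in G.items():
    fy=k in("cap","blank");out=[]
    for i in(ims,{"top":ims["top"]},{"scene":ims["scene"]}):
        x,q=fit(k,p0,i,fixyaw=fy);out.append((np.round(x,2).tolist(),np.round(q,2).tolist()))
        if i is ims: xx=np.r_[x,0][:3];W=dict(fit.W)
    print(k,*out)
    for n in C:
        m,x0,y0=W[n];big=cv2.resize(ims[n][y0:y0+m.shape[0]//S,x0:x0+m.shape[1]//S],None,fx=S,fy=S,interpolation=cv2.INTER_CUBIC)
        cs,_=cv2.findContours(m.astype(np.uint8),0,2);cv2.drawContours(big,cs,-1,(0,255,255),1)
        for P in M[k]: cv2.polylines(big,[cv2.convexHull((((proj(n,pose(P,xx))+.5-[x0,y0])*S)).astype(np.int32))],1,(0,0,255))
        t=np.zeros((200,200,3),np.uint8);f=min(200/big.shape[0],200/big.shape[1],1);r=cv2.resize(big,None,fx=f,fy=f);t[:r.shape[0],:r.shape[1]]=r;row.append(t)
o=np.vstack([np.hstack(row[i:i+4]) for i in(0,4,8)]);cv2.imwrite("pics/fit0.png",o)
E
python3 run.py
```

```text
can ([389.01, 257.98, -0.07], [0.82, 0.84]) ([390.43, 258.28, -0.06], [0.86]) ([386.19, 257.65, -0.08], [0.84])
obt ([469.78, 415.82, -0.31], [0.79, 0.75]) ([469.92, 416.53, -0.3], [0.77]) ([468.56, 414.98, -0.31], [0.81])
nar ([427.68, -263.1, -0.16], [0.78, 0.75]) ([430.39, -261.71, -0.16], [0.78]) ([426.76, -264.15, -0.15], [0.8])
cap ([446.36, -410.13], [0.69, 0.91]) ([446.98, -409.92], [0.92]) ([441.9, -411.84], [0.78])
blank ([622.79, 278.73], [0.73, 0.86]) ([624.7, 279.57], [0.88]) ([618.14, 279.56], [0.79])
cone ([621.72, -296.14, 0.18], [0.88, 0.9]) ([622.68, -294.7, 0.19], [0.94]) ([620.32, -297.37, 0.17], [0.93])
```

View pics/fit0.png

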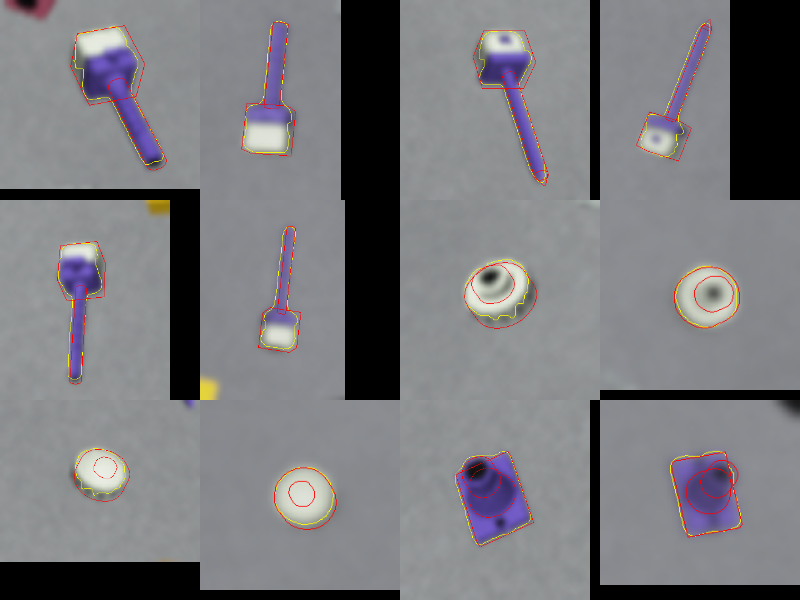

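```bash
cat > go.py <<'E'
import sys,numpy as np
from plant import monitor
o=monitor.get_obs();p=np.array(o["tool_pos"]);y=o["tcp_rot"][2]
x,yy,z,t=map(float,sys.argv[1:5])
c,s=np.cos(t),np.sin(t);d=np.array([x,yy,z])-p
print("t",round(o["time"],2),"pos",np.round(p,1),"yaw",round(y,3),"w",round(o["grip_width"],1),"F",np.round(o["contact_force"],1))
print("spin",round(-((t-y+np.pi)%(2*np.pi)-np.pi)/(np.pi/2),4),"lin",np.round([(c*d[0]+s*d[1])/200,(s*d[0]-c*d[1])/200,-d[2]/200],4))
E
python3 - <<'E'
from h import *
g=lambda u,v:ray("top",u-.42,v-.42,24)
c=np.array([g(213,129.7),g(301.7,145.3),g(201.7,178.7),g(293.7,195.3)])
m=c.mean(0);y=-.183;Y=np.array([-np.sin(y),np.cos(y)]);X=np.array([np.cos(y),np.sin(y)])
print(m)
print("circle",g(286.3,168.7), "nest",m-Y*114)
q=lambda a:np.mean([g(195+x/6,125+v/6) for x,v in a],0)
print("oblong",q([(380,175),(460,188),(442,295),(362,282)]),m-Y*38)
print("canwell",q([(228,228),(312,242),(295,330),(210,317)]),m+Y*38-X*40)
print("obtwell",q([(85,235),(163,248),(150,327),(72,312)]),m+Y*114-X*56)
sc=np.array([ray("scene",u/1.5625-.2,v/1.5625-.2,24) for u,v in[(342,320),(527,307),(552,403),(344,418)]]);print("scene",sc.mean(0))
E
python3 go.py 446.7 -410 130 0.397
```

```text
[562.53934072  25.56312063]
circle [539.63379505 -85.45752997] nest [541.79358715 -86.53332762]
oblong [555.06417603 -10.53374387] [555.62408953 -11.80236212]
canwell [529.93354987  71.31993635] [530.1225048   70.20781515]
obtwell [529.12167127 149.50563532] [528.22017234 147.85046536]
scene [562.75952956  26.16699189]
t 0.1 pos [ 202.8 -483.9  226.1] yaw 0.397 w 92.0 F [-0.1  0.   0.3]
spin -0.0001 lin [1.2673 0.1309 0.4807]
```

Emit:
servo_tool([
  [0.211, 0.022, 0.08],
  [0.211, 0.022, 0.08],
  [0.211, 0.022, 0.08],
  [0.211, 0.022, 0.08],
  [0.211, 0.022, 0.08],
  [0.211, 0.022, 0.08],
  [0, 0, 0],
  [0, 0, 0],
], spin=[0, 0, 0, 0, 0, 0, 0, 0], hand=0.1)

```text
time: 1.1
tool_pos: [446.2, -410.7, 130.5]
tcp_rot: [-3.141, 0.001, 0.397]
contact_force: [0.6, 0.4, -0.1]
grip_width: 50.4
finger_force: 0.0
```

```bash
python3 go.py 446.7 -410 17.5 0.397
```

```text
t 1.1 pos [ 446.2 -410.7  130.5] yaw 0.397 w 50.4 F [ 0.6  0.4 -0.1]
spin 0.0001 lin [ 0.0037 -0.0022  0.565 ]
```

Emit:
servo_tool([
  [0.003, -0.002, 0.12],
  [0, 0, 0.12],
  [0, 0, 0.12],
  [0, 0, 0.1],
  [0, 0, 0.06],
  [0, 0, 0.04],
  [0, 0, 0.005],
  [0, 0, 0],
], spin=[0, 0, 0, 0, 0, 0, 0, 0])

```text
time: 2.1
tool_pos: [447.3, -410.5, 18.4]
tcp_rot: [3.141, -0.0, 0.397]
contact_force: [0.3, -0.3, -0.6]
grip_width: 50.6
finger_force: 0.0
```

Emit:
servo_tool([
  [0, 0, 0],
  [0, 0, 0],
  [0, 0, 0],
  [0, 0, 0],
  [0, 0, 0],
  [0, 0, 0],
  [0, 0, -0.1],
  [0, 0, -0.2],
], spin=[0, 0, 0, 0, 0, 0, 0, 0], hand=-0.8)

```text
time: 3.1
tool_pos: [446.1, -409.1, 76.5]
tcp_rot: [-3.137, 0.001, 0.397]
contact_force: [0.0, -1.0, -0.7]
grip_width: 19.6
finger_force: 30.0
```

```bash
python3 go.py 540.8 -86 80 -0.183
```

```text
t 3.1 pos [ 446.1 -409.1   76.5] yaw 0.397 w 19.6 F [ 0.  -1.  -0.7]
spin 0.3691 lin [ 0.1716 -1.6747 -0.0174]
```

```bash
cat > see.py <<'E'
import sys
from h import *
from plant import optics
# see.py name x y z halfwidth : crops of both cameras around a world point
n=sys.argv[1];P=list(map(float,sys.argv[2:5]));r=int(sys.argv[5]);o=[]
for c in("top","scene"):
    f=optics.capture(c)["frame"];cv2.imwrite(f"pics/{n}_{c}.png",f)
    u,v=proj(c,P)[0].astype(int);u=min(max(u,r),512-r);v=min(max(v,r),384-r)
    o.append(crop(f,u-r,v-r,2*r,2*r,400//(2*r)))
cv2.imwrite(f"pics/{n}.png",np.hstack(o))
E
python3 see.py a1 446 -409 60 33
```

```text
(no output)
```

View pics/a1.png

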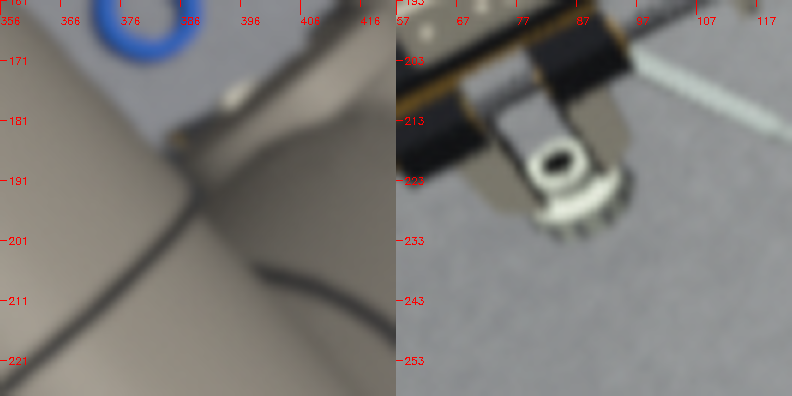

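```bash
python3 -c "
from h import *
print(ray('scene',83.7-.42,219.7-.42,84.6),proj('scene',[[446.1,-409.1,84.6]])+.42)"; python3 go.py 540.8 -86 80 -0.183
```

```text
[ 439.08445179 -415.94393945] [[ 86.76292078 221.39533066]]
t 3.2 pos [ 448.8 -412.1   81.9] yaw 0.397 w 19.9 F [ 0.6 -0.1  0.9]
spin 0.3692 lin [ 0.1557 -1.6871  0.0093]
```

Emit:
servo_tool([
  [0, 0, 0],
  [0, 0, 0],
  [0, 0, 0],
  [0, 0, 0],
  [0.02, -0.21, 0],
  [0.02, -0.21, 0],
  [0.02, -0.21, 0],
  [0.02, -0.21, 0],
], spin=[0.0923, 0.0923, 0.0923, 0.0923, 0, 0, 0, 0])

```text
time: 4.2
tool_pos: [493.3, -246.4, 77.0]
tcp_rot: [-3.141, 0.001, -0.183]
contact_force: [0.2, 0.4, -1.4]
grip_width: 19.5
finger_force: 30.0
```

Emit:
servo_tool([
  [0.02, -0.21, 0],
  [0.02, -0.21, 0],
  [0.02, -0.21, 0],
  [0.02, -0.21, 0],
  [0, 0, 0],
  [0, 0, 0],
  [0, 0, 0],
  [0, 0, 0],
], spin=[0, 0, 0, 0, 0, 0, 0, 0])

```text
time: 5.2
tool_pos: [539.5, -86.6, 77.6]
tcp_rot: [3.141, 0.0, -0.185]
contact_force: [0.4, 0.6, -0.1]
grip_width: 19.6
finger_force: 30.0
```

```bash
python3 go.py 540.8 -86 60 -0.183; python3 see.py a2 540 -86 50 33;python3 go.py 540.8 -86 60 -0.183
```

```text
t 5.2 pos [539.5 -86.6  77.6] yaw -0.185 w 19.6 F [ 0.4  0.6 -0.1]
spin -0.0011 lin [ 0.0059 -0.004   0.0882]
t 5.3 pos [539.6 -86.2  77.7] yaw -0.184 w 19.6 F [-0.2  0.6  0.1]
spin -0.0008 lin [ 0.0057 -0.0023  0.0886]
```

View pics/a2.png

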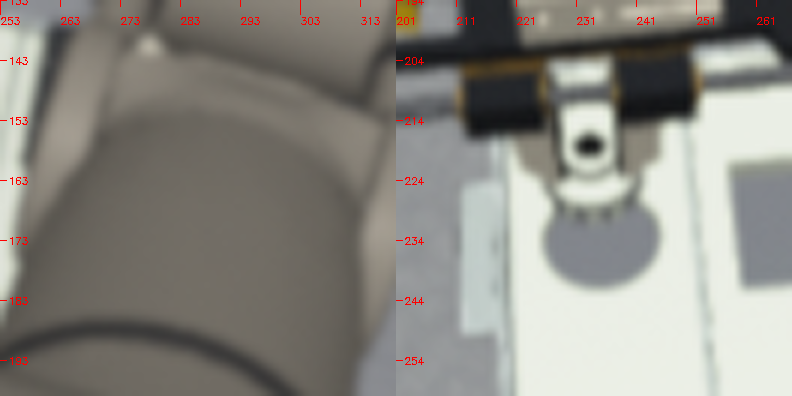

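```bash
python3 -c "
from h import *
for z in(82,85.7,89):print(ray('scene',233-.42,218.3-.42,z))
f=lambda u,v,z:ray('scene',201+(u-396)/6-.42,194+v/6-.42,z)
print('skirt L/R',f(546,180,75),f(638,180,75),'front',f(592,207,75.7))
print('well L,R,front',f(543,240,24),f(662,238,24),f(600,288,24))
"
```

```text
[534.54466241 -86.78405977]
[537.11814137 -87.14920278]
[539.41340639 -87.47487086]
skirt L/R [ 540.3433467  -105.24077404] [550.67514878 -71.66586006] front [557.84714036 -91.46814654]
well L,R,front [ 533.54297038 -109.44139416] [546.6810244  -63.43503472] [561.88567349 -92.94818894]
```

Emit:
servo_tool([
  [0.004, -0.002, 0.06],
  [0, 0, 0.06],
  [0, 0, 0.05],
  [0, 0, 0.03],
  [0, 0, 0.01],
  [0, 0, 0],
  [0, 0, 0],
  [0, 0, 0],
], spin=[0, 0, 0, 0, 0, 0, 0, 0])

```text
time: 6.3
tool_pos: [540.7, -85.4, 36.0]
tcp_rot: [3.141, -0.001, -0.183]
contact_force: [-0.1, 0.2, -0.0]
grip_width: 19.7
finger_force: 30.0
```

```bash
python3 go.py 540.8 -86 35 -0.183
```

```text
t 6.3 pos [540.7 -85.4  36. ] yaw -0.183 w 19.7 F [-0.1  0.2 -0. ]
spin -0.0001 lin [0.0008 0.003  0.0051]
```

Emit:
servo_tool([
  [0, 0, 0.004],
  [0, 0, 0],
  [0, 0, 0],
  [0, 0, 0],
  [0, 0, 0],
  [0, 0, -0.1],
  [0, 0, -0.2],
  [0, 0, -0.2],
], spin=[0, 0, 0, 0, 0, 0, 0, 0], hand=0)

```text
time: 7.3
tool_pos: [540.3, -85.3, 135.8]
tcp_rot: [3.142, 0.001, -0.183]
contact_force: [-0.3, -0.1, 0.8]
grip_width: 46.0
finger_force: 0.0
```

```bash
python3 go.py 622 -295 130 0.18
```

```text
t 7.3 pos [540.3 -85.3 135.8] yaw -0.183 w 46.0 F [-0.3 -0.1  0.8]
spin -0.2312 lin [0.2141 1.1049 0.0289]
```

Emit:
servo_tool([
  [0, 0, 0],
  [0, 0, 0],
  [0, 0, 0],
  [0.043, 0.221, 0],
  [0.043, 0.221, 0],
  [0.043, 0.221, 0],
  [0.043, 0.221, 0],
  [0.043, 0.221, 0],
], spin=[-0.077, -0.077, -0.077, 0, 0, 0, 0, 0])

```text
time: 8.3
tool_pos: [622.7, -296.4, 134.8]
tcp_rot: [-3.142, 0.0, 0.18]
contact_force: [0.4, 0.3, 1.3]
grip_width: 45.8
finger_force: 0.0
```

Emit:
servo_tool([
  [0, 0, 0],
  [0, 0, 0],
  [0, 0, 0.12],
  [0, 0, 0.12],
  [0, 0, 0],
  [0, 0, 0],
  [0, 0, 0],
  [0, 0, 0],
], spin=[0, 0, 0, 0, 0, 0, 0, 0])

```text
time: 9.3
tool_pos: [622.8, -295.2, 87.9]
tcp_rot: [3.14, -0.001, 0.18]
contact_force: [-0.3, -0.7, -0.0]
grip_width: 46.1
finger_force: 0.0
```

```bash
python3 go.py 622 -295.3 29.5 0.18; python3 see.py a3 561 -86 30 33
```

```text
t 9.3 pos [ 622.8 -295.2   87.9] yaw 0.18 w 46.1 F [-0.3 -0.7 -0. ]
spin -0.0001 lin [-0.0038 -0.0003  0.2922]
```

View pics/a3.png

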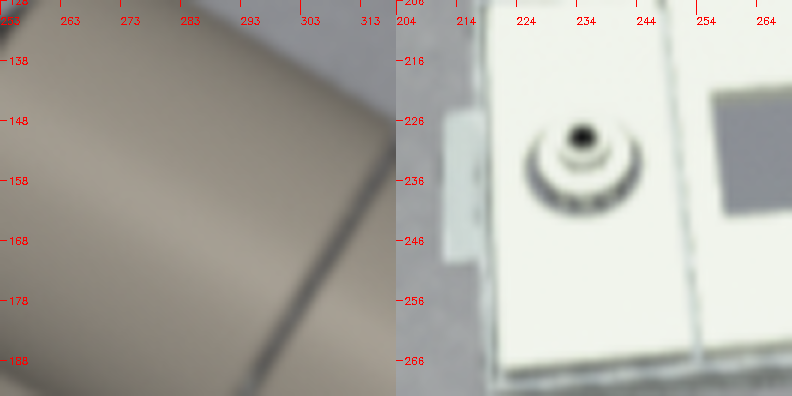

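Emit:
servo_tool([
  [-0.004, 0, 0.08],
  [0, 0, 0.08],
  [0, 0, 0.07],
  [0, 0, 0.04],
  [0, 0, 0.02],
  [0, 0, 0],
  [0, 0, 0],
  [0, 0, 0],
], spin=[0, 0, 0, 0, 0, 0, 0, 0])

```text
time: 10.4
tool_pos: [621.8, -295.4, 29.5]
tcp_rot: [3.141, -0.001, 0.18]
contact_force: [0.1, -0.0, -0.3]
grip_width: 46.0
finger_force: 0.0
```

Emit:
servo_tool([
  [0, 0, 0],
  [0, 0, 0],
  [0, 0, 0],
  [0, 0, 0],
  [0, 0, 0],
  [0, 0, -0.1],
  [0, 0, -0.15],
  [0, 0, 0],
], spin=[0, 0, 0, 0, 0, 0, 0, 0], hand=-0.8)

```text
time: 11.4
tool_pos: [623.5, -296.3, 83.3]
tcp_rot: [3.137, -0.005, 0.18]
contact_force: [-0.4, 0.4, -1.0]
grip_width: 19.2
finger_force: 30.0
```

```bash
python3 go.py 555.5 -11.3 80 -0.183
```

```text
t 11.4 pos [ 623.5 -296.3   83.3] yaw 0.18 w 19.2 F [-0.4  0.4 -1. ]
spin 0.231 lin [-0.5939 -1.3395  0.0166]
```

Emit:
servo_tool([
  [0, 0, 0],
  [0, 0, 0],
  [0, 0, 0],
  [-0.085, -0.191, 0],
  [-0.085, -0.191, 0],
  [-0.085, -0.191, 0],
  [-0.085, -0.191, 0],
  [-0.085, -0.191, 0],
], spin=[0.077, 0.077, 0.077, 0, 0, 0, 0, 0])

```text
time: 12.4
tool_pos: [572.2, -90.6, 78.9]
tcp_rot: [-3.142, 0.0, -0.183]
contact_force: [0.7, 0.2, 0.1]
grip_width: 18.6
finger_force: 30.0
```

Emit:
servo_tool([
  [-0.085, -0.191, 0],
  [-0.085, -0.191, 0],
  [0, 0, 0],
  [0, 0, 0],
  [0, 0, 0],
  [0, 0, 0],
  [0, 0, 0],
  [0, 0, 0],
], spin=[0, 0, 0, 0, 0, 0, 0, 0])

```text
time: 13.4
tool_pos: [553.3, -10.9, 78.9]
tcp_rot: [3.142, 0.0, -0.184]
contact_force: [0.9, -0.7, -0.9]
grip_width: 19.2
finger_force: 30.0
```

```bash
python3 go.py 555.5 -11.3 42.5 -0.183; python3 see.py a4 556 -11 50 33
```

```text
t 13.4 pos [553.3 -10.9  78.9] yaw -0.184 w 19.2 F [ 0.9 -0.7 -0.9]
spin -0.0003 lin [1.120e-02 1.000e-04 1.818e-01]
```

View pics/a4.png

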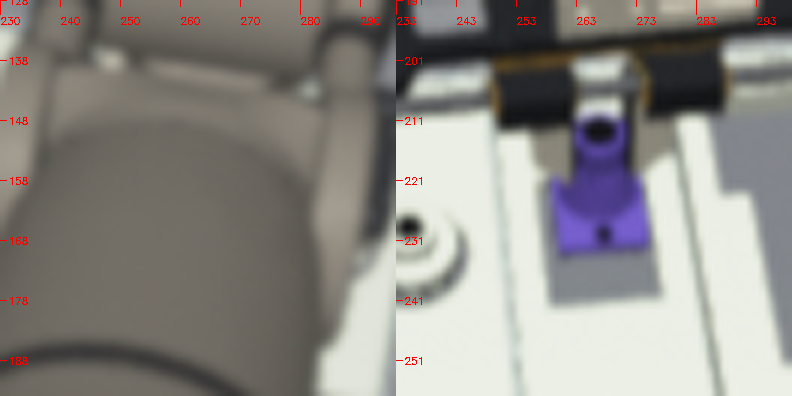

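```bash
python3 -c "
from h import *
f=lambda u,v,z:ray('scene',235+(u-396)/6-.42,191+v/6-.42,z)
c,s=np.cos(-.183),np.sin(-.183);R=np.array([[c,s],[-s,c]]);o=np.array([555.5,-11.3])
for n,a in dict(fl=(560,254,49.4),fr=(648,248,49.4),wl=(551,305,24),wr=(662,296,24)).items():print(n,R@(f(*a)-o))
"
```

```text
fl [ 20.56013092 -13.7004815 ]
fr [21.75621413 20.52104169]
wl [ 27.67274098 -18.24280745]
wr [28.59837999 25.81747516]
```

Emit:
servo_tool([
  [0.011, 0, 0.05],
  [0, 0, 0.05],
  [0, 0, 0.04],
  [0, 0, 0.025],
  [0, 0, 0.015],
  [0, 0, 0],
  [0, 0, 0],
  [0, 0, 0],
], spin=[0, 0, 0, 0, 0, 0, 0, 0])

```text
time: 14.5
tool_pos: [555.6, -11.0, 43.2]
tcp_rot: [3.141, -0.001, -0.183]
contact_force: [0.3, -0.3, 0.3]
grip_width: 19.2
finger_force: 30.0
```

```bash
python3 go.py 555.5 -11.3 42 -0.183
```

```text
t 14.5 pos [555.6 -11.   43.2] yaw -0.183 w 19.2 F [ 0.3 -0.3  0.3]
spin -0.0 lin [-0.0004  0.0014  0.0061]
```

Emit:
servo_tool([
  [0, 0, 0.005],
  [0, 0, 0],
  [0, 0, 0],
  [0, 0, 0],
  [0, 0, 0],
  [0, 0, -0.1],
  [0, 0, -0.2],
  [0, 0, -0.15],
], spin=[0, 0, 0, 0, 0, 0, 0, 0], hand=0)

```text
time: 15.5
tool_pos: [555.7, -11.1, 133.4]
tcp_rot: [3.142, -0.001, -0.183]
contact_force: [0.6, -0.6, 0.0]
grip_width: 46.0
finger_force: 0.0
```

```bash
python3 go.py 389.5 258 110 -0.068
```

```text
t 15.5 pos [555.7 -11.1 133.4] yaw -0.183 w 46.0 F [ 0.6 -0.6  0. ]
spin -0.0733 lin [-0.9206 -1.2858  0.117 ]
```

Emit:
servo_tool([
  [0, 0, 0],
  [-0.131, -0.184, 0.017],
  [-0.131, -0.184, 0.017],
  [-0.131, -0.184, 0.017],
  [-0.131, -0.184, 0.017],
  [-0.131, -0.184, 0.017],
  [-0.131, -0.184, 0.017],
  [-0.131, -0.184, 0.017],
], spin=[-0.073, 0, 0, 0, 0, 0, 0, 0], hand=0.5)

```text
time: 16.5
tool_pos: [389.3, 259.7, 108.2]
tcp_rot: [-3.141, -0.001, -0.069]
contact_force: [-0.1, 0.0, -0.4]
grip_width: 69.1
finger_force: 0.0
```

Emit:
servo_tool([
  [0, 0, 0],
  [0, 0, 0],
  [0, 0, 0.1],
  [0, 0, 0.1],
  [0, 0, 0],
  [0, 0, 0],
  [0, 0, 0],
  [0, 0, 0],
], spin=[0, 0, 0, 0, 0, 0, 0, 0])

```text
time: 17.5
tool_pos: [390.5, 258.6, 68.6]
tcp_rot: [-3.141, -0.001, -0.069]
contact_force: [0.6, 0.2, 0.3]
grip_width: 69.1
finger_force: 0.0
```

```bash
python3 go.py 389.5 258 18 -0.068; python3 see.py a5 540 -40 30 50
```

```text
t 17.5 pos [390.5 258.6  68.6] yaw -0.069 w 69.1 F [0.6 0.2 0.3]
spin -0.0004 lin [-0.0047  0.0034  0.2532]
```

View pics/a5.png

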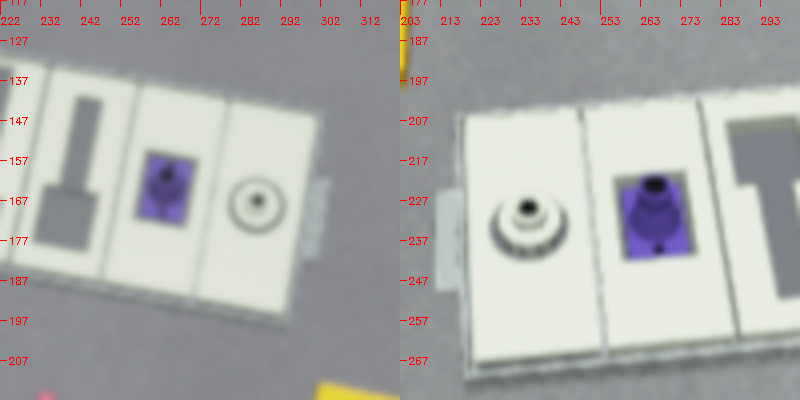

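Emit:
servo_tool([
  [-0.003, 0.003, 0.08],
  [0, 0, 0.07],
  [0, 0, 0.05],
  [0, 0, 0.03],
  [0, 0, 0.02],
  [0, 0, 0],
  [0, 0, 0],
  [0, 0, 0],
], spin=[0, 0, 0, 0, 0, 0, 0, 0])

```text
time: 18.6
tool_pos: [389.7, 258.1, 18.4]
tcp_rot: [-3.141, -0.001, -0.068]
contact_force: [-0.2, 0.1, 0.9]
grip_width: 69.2
finger_force: 0.0
```

Emit:
servo_tool([
  [0, 0, 0],
  [0, 0, 0],
  [0, 0, 0],
  [0, 0, 0],
  [0, 0, 0],
  [0, 0, -0.1],
  [0, 0, -0.2],
  [0, 0, 0],
], spin=[0, 0, 0, 0, 0, 0, 0, 0], hand=-0.5)

```text
time: 19.6
tool_pos: [391.1, 258.8, 80.4]
tcp_rot: [-3.139, -0.005, -0.068]
contact_force: [0.3, 0.2, -0.8]
grip_width: 38.1
finger_force: 30.0
```

```bash
python3 go.py 530 70.5 80 -0.183
```

```text
t 19.6 pos [391.1 258.8  80.4] yaw -0.068 w 38.1 F [ 0.3  0.2 -0.8]
spin 0.0729 lin [0.8541 0.7993 0.0018]
```

Emit:
servo_tool([
  [0, 0, 0],
  [0.142, 0.133, 0],
  [0.142, 0.133, 0],
  [0.142, 0.133, 0],
  [0.142, 0.133, 0],
  [0.142, 0.133, 0],
  [0.142, 0.133, 0],
  [0, 0, 0],
], spin=[0.073, 0, 0, 0, 0, 0, 0, 0])

```text
time: 20.6
tool_pos: [528.9, 67.9, 77.0]
tcp_rot: [3.141, 0.0, -0.186]
contact_force: [-0.1, 0.3, -0.7]
grip_width: 37.9
finger_force: 30.0
```

```bash
python3 see.py a6 560 70 50 33;python3 go.py 530 70.5 26.5 -0.183
```

```text
t 20.7 pos [527.1  70.   77.1] yaw -0.184 w 37.5 F [ 0.2 -0.3 -0.6]
spin -0.0007 lin [ 0.0139 -0.0054  0.2529]
```

View pics/a6.png

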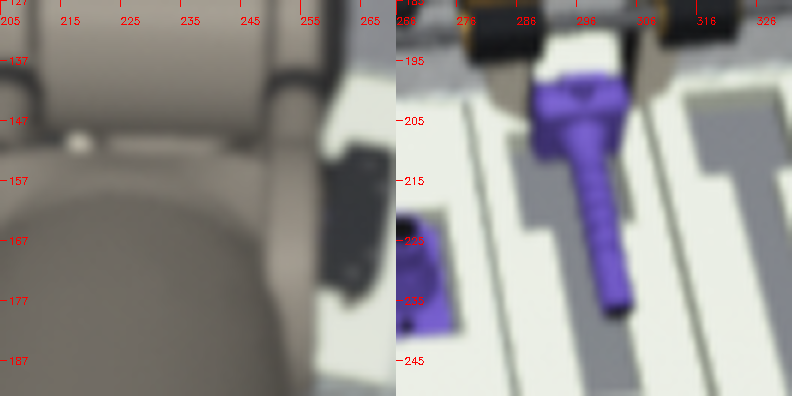

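```bash
python3 -c "
from h import *
f=lambda u,v,z:ray('scene',266+(u-396)/6-.42,185+v/6-.42,z)
c,s=np.cos(-.183),np.sin(-.183);R=np.array([[c,s],[-s,c]]);o=np.array([530,70.5])
for n,a in dict(tip=(617,309,77),base=(590,150,77),wl=(526,230,24),wr=(633,222,24)).items():print(n,R@(f(*a)-o))
print(R@(np.array([527.1,70])-o))
"; python3 go.py 530 70.5 26.5 -0.183
```

```text
tip [96.34595553 -3.19232814]
base [23.71474356 -0.27746739]
wl [ 22.96609957 -22.73960324]
wr [24.12649383 21.44904883]
[-2.76058617 -1.01939394]
t 20.7 pos [527.1  70.   77.1] yaw -0.184 w 37.5 F [ 0.2 -0.3 -0.6]
spin -0.0007 lin [ 0.0139 -0.0054  0.2529]
```

Emit:
servo_tool([
  [0.013, -0.005, 0.06],
  [0, 0, 0.07],
  [0, 0, 0.06],
  [0, 0, 0.04],
  [0, 0, 0.02],
  [0, 0, 0],
  [0, 0, 0],
  [0, 0, 0],
], spin=[-0.012, 0, 0, 0, 0, 0, 0, 0])

```text
time: 21.7
tool_pos: [530.9, 70.5, 28.5]
tcp_rot: [-3.142, -0.001, -0.164]
contact_force: [-0.6, 0.7, -1.0]
grip_width: 38.0
finger_force: 30.0
```

```bash
python3 go.py 530 70.5 26 -0.183
```

```text
t 21.7 pos [530.9  70.5  28.5] yaw -0.164 w 38.0 F [-0.6  0.7 -1. ]
spin 0.0119 lin [-0.0047  0.0007  0.0123]
```

Emit:
servo_tool([
  [0, 0, 0.009],
  [0, 0, 0],
  [0, 0, 0],
  [0, 0, 0],
  [0, 0, 0],
  [0, 0, 0],
  [0, 0, 0],
  [0, 0, 0],
], spin=[0, 0, 0, 0, 0, 0, 0, 0])

```text
time: 22.7
tool_pos: [530.7, 70.5, 26.3]
tcp_rot: [3.142, -0.0, -0.164]
contact_force: [0.5, -0.5, -0.6]
grip_width: 37.9
finger_force: 30.0
```

Emit:
servo_tool([
  [0, 0, 0],
  [0, 0, 0],
  [0, 0, 0],
  [0, 0, 0],
  [0, 0, -0.1],
  [0, 0, -0.2],
  [0, 0, -0.2],
  [0, 0, 0],
], spin=[0, 0, 0, 0, 0, 0, 0, 0], hand=0.15)

```text
time: 23.7
tool_pos: [532.7, 70.5, 129.4]
tcp_rot: [-3.141, -0.007, -0.164]
contact_force: [-0.3, -0.0, -0.2]
grip_width: 52.6
finger_force: 0.0
```

```bash
python3 go.py 469.5 416 100 -0.305
```

```text
t 23.7 pos [532.7  70.5 129.4] yaw -0.164 w 52.6 F [-0.3 -0.  -0.2]
spin 0.0896 lin [-0.82   -1.5527  0.1471]
```

Emit:
servo_tool([
  [0, 0, 0],
  [-0.102, -0.194, 0],
  [-0.102, -0.194, 0],
  [-0.102, -0.194, 0],
  [-0.102, -0.194, 0],
  [-0.102, -0.194, 0],
  [-0.102, -0.194, 0],
  [-0.102, -0.194, 0],
], spin=[0.09, 0, 0, 0, 0, 0, 0, 0], hand=0.5)

```text
time: 24.7
tool_pos: [475.3, 373.6, 124.9]
tcp_rot: [3.14, 0.001, -0.306]
contact_force: [0.9, 0.7, -0.1]
grip_width: 68.7
finger_force: 0.0
```

Emit:
servo_tool([
  [-0.102, -0.194, 0],
  [0, 0, 0.1],
  [0, 0, 0.12],
  [0, 0, 0.1],
  [0, 0, 0],
  [0, 0, 0],
  [0, 0, 0],
  [0, 0, 0],
], spin=[0, 0, 0, 0, 0, 0, 0, 0])

```text
time: 25.7
tool_pos: [468.8, 415.8, 63.0]
tcp_rot: [-3.141, -0.001, -0.306]
contact_force: [0.2, 0.5, -0.1]
grip_width: 68.6
finger_force: 0.0
```

```bash
python3 go.py 469.5 416 17.5 -0.305;python3 see.py a7 550 70 30 33
```

```text
t 25.7 pos [468.8 415.8  63. ] yaw -0.306 w 68.6 F [ 0.2  0.5 -0.1]
spin -0.0005 lin [ 0.003  -0.0018  0.2277]
```

View pics/a7.png

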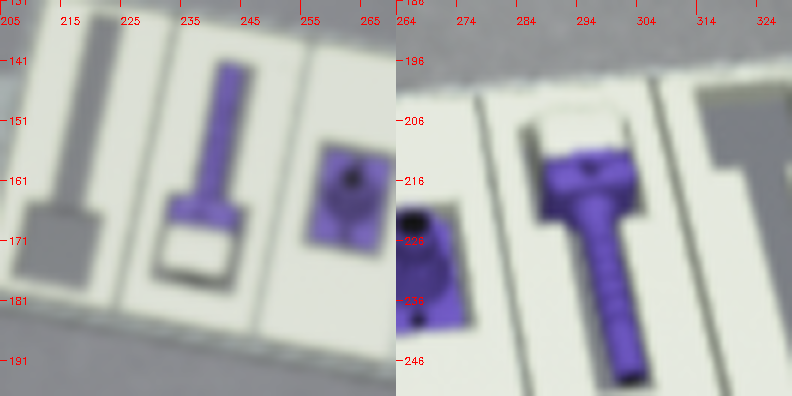

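Emit:
servo_tool([
  [0.003, -0.001, 0.07],
  [0, 0, 0.07],
  [0, 0, 0.05],
  [0, 0, 0.025],
  [0, 0, 0.012],
  [0, 0, 0],
  [0, 0, 0],
  [0, 0, 0],
], spin=[0, 0, 0, 0, 0, 0, 0, 0])

```text
time: 26.8
tool_pos: [469.2, 415.8, 17.2]
tcp_rot: [-3.141, -0.0, -0.306]
contact_force: [-0.4, 0.1, 0.3]
grip_width: 69.3
finger_force: 0.0
```

Emit:
servo_tool([
  [0, 0, 0],
  [0, 0, 0],
  [0, 0, 0],
  [0, 0, 0],
  [0, 0, 0],
  [0, 0, -0.1],
  [0, 0, -0.25],
  [0, 0, 0],
], spin=[0, 0, 0, 0, 0, 0, 0, 0], hand=-0.5)

```text
time: 27.8
tool_pos: [471.3, 417.2, 91.1]
tcp_rot: [-3.135, -0.005, -0.306]
contact_force: [-0.5, 1.0, -0.4]
grip_width: 33.5
finger_force: 30.0
```

```bash
python3 go.py 528.6 148.5 85 -0.183
```

```text
t 27.8 pos [471.3 417.2  91.1] yaw -0.306 w 33.5 F [-0.5  1.  -0.4]
spin -0.0781 lin [0.5263 1.2691 0.0305]
```

Emit:
servo_tool([
  [0, 0, 0],
  [0.075, 0.181, 0],
  [0.075, 0.181, 0],
  [0.075, 0.181, 0],
  [0.075, 0.181, 0],
  [0.075, 0.181, 0],
  [0.075, 0.181, 0],
  [0.075, 0.181, 0],
], spin=[-0.078, 0, 0, 0, 0, 0, 0, 0])

```text
time: 28.8
tool_pos: [525.9, 146.0, 86.1]
tcp_rot: [3.141, 0.001, -0.183]
contact_force: [0.0, -0.3, -0.7]
grip_width: 33.8
finger_force: 30.0
```

Emit:
servo_tool([
  [0, 0, 0.03],
  [0, 0, 0],
  [0, 0, 0],
  [0, 0, 0],
  [0, 0, 0],
  [0, 0, 0],
  [0, 0, 0],
  [0, 0, 0],
], spin=[0, 0, 0, 0, 0, 0, 0, 0])

```text
time: 29.8
tool_pos: [526.2, 147.4, 80.9]
tcp_rot: [3.142, -0.0, -0.183]
contact_force: [-0.3, -0.4, -1.5]
grip_width: 33.8
finger_force: 30.0
```

```bash
python3 go.py 528.6 148.5 26 -0.183;python3 see.py a8 570 145 50 33
```

```text
t 29.8 pos [526.2 147.4  80.9] yaw -0.183 w 33.8 F [-0.3 -0.4 -1.5]
spin -0.0001 lin [ 0.0107 -0.0078  0.2746]
```

View pics/a8.png

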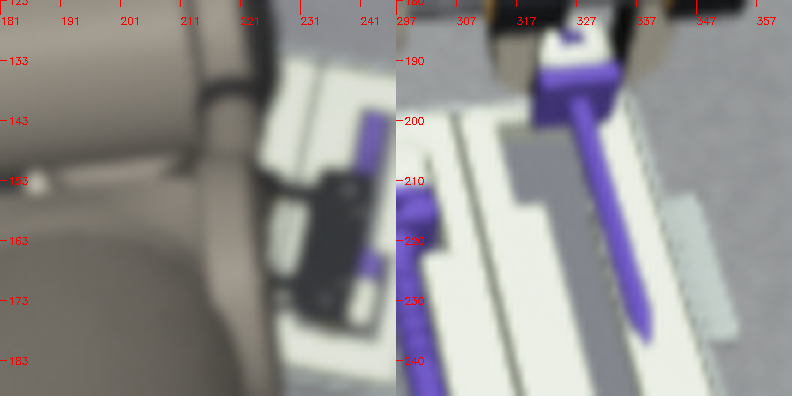

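```bash
python3 -c "
from h import *
f=lambda u,v,z:ray('scene',297+(u-396)/6-.42,180+v/6-.42,z)
c,s=np.cos(-.183),np.sin(-.183);R=np.array([[c,s],[-s,c]]);o=np.array([528.6,148.5])
for n,a in dict(tip=(650,343,79.6),base=(581,108,79.6),wl=(516,205,24),wbl=(499,125,24),cl=(582,350,24),cr=(629,350,24)).items():print(n,R@(f(*a)-o))
print(R@(np.array([526.2,147.4])-o))
"
```

```text
tip [124.32247074  -0.99460245]
base [14.31087144 -1.00554076]
wl [ 19.75689778 -21.99755175]
wbl [-22.46961222 -20.40976081]
cl [ 91.87710395 -10.84951508]
cr [93.99733732  7.56985828]
[-2.1597469 -1.5183851]
```

Emit:
servo_tool([
  [0.011, -0.002, 0.06],
  [0, 0, 0.08],
  [0, 0, 0.06],
  [0, 0, 0.04],
  [0, 0, 0.02],
  [0, 0, 0.01],
  [0, 0, 0],
  [0, 0, 0],
], spin=[0, 0, 0, 0, 0, 0, 0, 0])

```text
time: 30.9
tool_pos: [528.7, 147.4, 27.3]
tcp_rot: [-3.141, -0.001, -0.183]
contact_force: [0.0, -0.1, -1.0]
grip_width: 33.7
finger_force: 30.0
```

```bash
python3 go.py 528.6 148.5 26 -0.183
```

```text
t 30.9 pos [528.7 147.4  27.3] yaw -0.183 w 33.7 F [ 0.  -0.1 -1. ]
spin -0.0001 lin [-0.0013 -0.0054  0.0063]
```

Emit:
servo_tool([
  [0, -0.002, 0.005],
  [0, 0, 0],
  [0, 0, 0],
  [0, 0, 0],
  [0, 0, 0],
  [0, 0, 0],
  [0, 0, 0],
  [0, 0, 0],
], spin=[0, 0, 0, 0, 0, 0, 0, 0])

```text
time: 31.9
tool_pos: [528.5, 147.7, 25.9]
tcp_rot: [3.141, 0.0, -0.183]
contact_force: [0.3, -0.3, -0.6]
grip_width: 33.7
finger_force: 30.0
```

Emit:
servo_tool([
  [0, 0, 0],
  [0, 0, 0],
  [0, 0, 0],
  [0, 0, 0],
  [0, 0, -0.1],
  [0, 0, -0.2],
  [0, 0, -0.2],
  [0, 0, 0],
], spin=[0, 0, 0, 0, 0, 0, 0, 0], hand=0.07)

```text
time: 32.9
tool_pos: [530.5, 148.0, 129.1]
tcp_rot: [-3.14, -0.007, -0.183]
contact_force: [0.0, -0.2, -1.0]
grip_width: 48.8
finger_force: 0.0
```

Emit:
servo_tool([
  [0, -0.2, 0],
  [0, -0.2, 0],
  [0, -0.2, 0],
  [0, -0.2, 0],
  [0, -0.2, 0],
  [0, -0.2, 0],
  [0, 0, 0],
  [0, 0, 0],
], spin=[0, 0, 0, 0, 0, 0, 0, 0])

```text
time: 33.9
tool_pos: [571.6, 382.9, 124.5]
tcp_rot: [3.14, 0.002, -0.183]
contact_force: [-0.3, -0.6, -0.0]
grip_width: 48.9
finger_force: 0.0
```

```bash
python3 see.py a9 558 60 30 50
cat > chk.py <<'E'
from fit import *
ims={n:cv2.imread(f"pics/a9_{n}.png") for n in C}
Y=-.183;N={"obt":(528.6,148.5,Y,8),"can":(530,70.5,Y,8),"cone":(555.5,-11.3,Y,12),"cap":(540.8,-86,0,17)}
for n,im in ims.items():
    u,v=proj(n,[[558,30,30]])[0].astype(int);r=50
    big=crop(im,u-r,v-r,100,100,6)
    for k,p in N.items():
        for P in M[k]: cv2.polylines(big,[cv2.convexHull((((proj(n,pose(P,p))+.5-[u-r,v-r])*6)).astype(np.int32))],1,(0,0,255))
    cv2.imwrite(f"pics/chk_{n}.png",big)
a=[cv2.imread(f"pics/chk_{n}.png")[100:500,:] for n in ims]
cv2.imwrite("pics/chk.png",cv2.resize(np.vstack(a),None,fx=.75,fy=.75,interpolation=cv2.INTER_AREA))
E
python3 chk.py
```

```text
(no output)
```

View pics/chk.png

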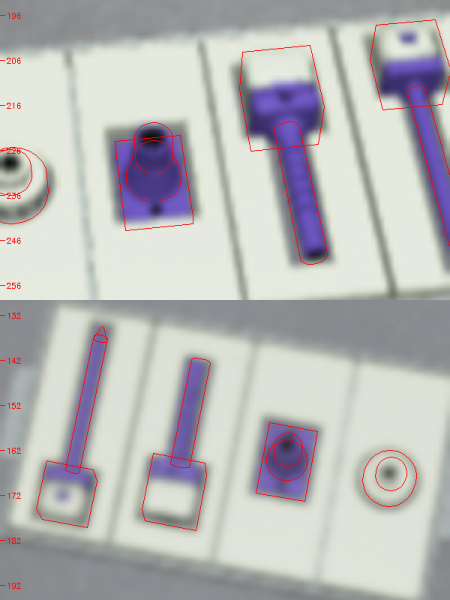

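```bash
python3 -c "
from plant import workorder;print(workorder.close_job())"
```

```text
the job is handed in; nothing more can be done
None
```

I placed the wide cannula, obturator, reducer cap and anchor cone in their matching nests and handed the job in at about 34 s. The last pictures showed all four seated and in line; the narrow cannula and blank cap were not touched, and no verdict came back.

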